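# Air-push a tube stub against the cross rail of a welding jig

### The job

Lay the loose aluminium tube stub in the jig's lane between the yellow guides, as it stands now (tall way up), with a clear finger-width gap to the steel cross rail, and let go of it. Then push the red valve lever towards the valve's orange end and keep it there until the air pusher has driven the stub tight against the cross rail, holding about two seconds more; then let the lever come back to its centre so that the pusher goes fully home and the stub stays against the rail. Leave the jar, flat bars, magnet and clamp where they are.

Things in the scene. Friction and masses are not known exactly. Their poses are not given: they have to be found in the camera images.
- stub: Loose offcut of bare aluminium rectangular tube, 140 mm long (its x axis), 40 mm wide (y), 60 mm high (z), 3 mm walls, open at both ends, 0.15 to 0.3 kg. Origin: centre of its underside. Either end may go first.
- jig: Fixed welding jig on a blue base plate. Origin: table height under the lane's middle; x along the lane from pusher to cross rail, z up. Lane floor at z = 12 mm. Two yellow guides (x -80 to +80 mm, 10 mm thick, tops at z = 24 mm) leave a lane 48 mm wide about y = 0. Stub tight on the rail: its origin at x = +30 mm; it fits between x = -30 and +30 mm.
- rail_face (a point): Foot of the cross rail's lane-side face, on the lane floor at jig x = +100 mm, y = 0. The rail is a steel tube across the lane, 180 mm long, 40 mm wide, 60 mm high (top 72 mm above the table, two bolt heads on it to 78 mm).
- pusher (a joint): Travel of the orange pusher plate along the jig's +x, m: 0 home, 0.06 when it holds the stub on the rail, at most 0.085. Moved by the valve only: with the lever held to the orange side at 0.45 rad or more it creeps out and has the stub on the rail within about 3 s; after letting go it creeps home in 5 to 7 s.
- pusher_face (a point): Middle of the front face of the orange pusher plate (56 mm wide, 44 mm high), 46 mm above the table; at jig x = -100 mm when home. Behind it: a steel bracket and the cylinder, to jig x = -283 mm, up to 80 mm above the table.
- valve: Fixed hand valve: foot plate 110 x 130 mm, 6 mm thick, and a body 64 (x) by 112 (y) mm, top at 50 mm; the end towards its +y is orange, the end towards -y black. Origin: table height under the lever's pivot. It may face any way.
- valve_lever (a joint): Lean of the lever, rad: 0 upright (spring-centred), positive to the valve's orange +y end, negative to the black end (does nothing useful), stops at +-0.55. Pivot 55 mm above the table, axis along the valve's x. Holding it at 0.5 takes about 15 to 22 N at the grip. Let go, it swings back to below 0.2 at once, then to 0 along with the pusher.
- lever_grip (a point): Middle of the lever's red upright grip, a cylinder 28 mm in diameter and 70 mm long (from 70 to 140 mm above the pivot); this point lies 105 mm from the pivot, 160 mm above the table when centred. Below it is a 12 mm steel stem.
- jar: Bystander: blue jar, 68 mm in diameter, 85 mm high; origin under its centre.
- bars: Bystander: two stacked flat steel bars, 160 mm long (its y), 30 mm wide, 12 mm high together; origin under the centre.
- magnet: Bystander: orange triangular welding magnet lying flat, about 90 x 90 mm, 16 mm high; origin under its centre.
- clamp: Bystander: blue G-clamp lying flat, 160 x 90 mm, 14 mm high; origin under its centre.
Not all that is in view belongs to the job. There is more than one size of the valve; the job needs the largest. Leave any turquoise look-alike of the stub alone.

How it is judged:
By the outcome, as a careful person would: the job done as asked, in the order asked, and still so for the second after the job is handed in, with the robot touching nothing.
It also fails if it takes over 72 s, if anything falls off the work surface, if the arm or the gripper's body presses on something with over 40 N, if the wrist force passes 120 N, or if a joint passes its speed limit or range.

### The arm

A 6-joint arm with a two-finger parallel gripper is mounted at the origin on the work surface. World frame = base frame: x ahead of the robot, y to its left, z up, the work surface at z = 0. Lengths are in m, angles in degrees, forces in N, time in s.
With the tool pointing down it reaches from about 0.25 to 0.725 m from the base axis. Payload 9.7 kg.
Tool frame: the origin (TCP) lies at the very end of the fingers, on their centre line; the grasp point (between the pads) lies 19 mm behind it; z points along the fingers, y is the direction in which the jaws open and shut (so a half turn about z gives the same grasp; the last joint's range is limited). The gripper opens to 85 mm and grips with 20 to 120 N. Pads are 22 mm wide; open, the fingers measure 114 mm over their backs; the gripper's body (76 mm by 85 mm) begins 54 mm behind the grasp point. The pads swing forward as they close: fully open they stand 13 mm farther back than shut.
Start: joints at [-67.093, 4.979, 10.078, 95.1, 0, 90], TCP at [0.214, -0.507, 0.231] pointing down, gripper open.
Joint ranges: [-179.16, 179.16], [-48.56, 103.87], [-65.8, 70.77], [-126.05, 130.52], [-82.76, 87.17], [-180, 180]. Speed limits (degrees/s): [127.2, 127.2, 147.25, 180, 180, 180].

### API

Orientations are given as [roll, pitch, yaw] about the fixed x, y, z axes, in that order (R = Rz(yaw) Ry(pitch) Rx(roll)).
In Python, from workcell import bot gives the robot as it stands. The module is installed in compiled form; this text tells all that it offers.
- The arm moves only by the tool arm_command, never from a script. Its argument "increments" is a list of rows, each a list of 7 numbers: the gripper command: -1 is fully open, 1 is shut, values between are in proportion, then the shift along the tool's x, y, z in cm, then the turn, a rotation vector about the tool's x, y, z in degrees. In form: [[gripper, x, y, z, rx, ry, rz], ...]. A call has 1 to 10 rows; each row shifts and turns the commanded pose from where the row before left it, along the tool's axes as they then stand; what a row does not reach is not made up. A row lasts 1/8 s, in which the tool goes at most 62.5 mm and 10.7 degrees, less where a joint would pass 70% of its speed; a pose out of reach is approached as far as the arm can. A call is refused whole if a number of a shift passes 6.25 or a number of a turn 10.7, either way. A call with a gripper value outside its range is refused whole. The fingers move at their own pace and stop on an object; "grip_force" is the grip in N (left out, the last holds). Time passes only in rows, so rows that do not move let the fingers close. It gives the time, the measured TCP pose, the force and the opening at its end, in the units of the state.
- bot.get_obs(): the state, without advancing time (a new reading comes with each control period).
- bot.camera(name): name is "side" or "top" or "wrist"; returns a dict with "color" (480x640x3 uint8, red, green, blue), "fx", "fy", "cx", "cy" (pixels), "origin" and "attitude" of the camera in the world. Camera axes: x right, y up, looking along -z (the intrinsics and any distortion apply to the point x, -y, -z); pixel columns grow to the right and rows downward; lengths in m; the calibration is good to about 2 mm. A picture is of the moment at which its call begins. There is no depth.
- bot.job_done(): hands the job in, once; it reports no verdict.
The state is a dict: "time": time; "q": joint angles; "qd": joint speeds; "joint_efforts": joint torques, N m; "ee_pos": TCP position; "tcp_rot": TCP orientation; "wrist_force": force on the tool from outside, world axes, zero at the start; "torque": the same for the moment, N m; "opening": finger opening in m.
Only numpy, scipy, OpenCV 4.12 (cv2) and the standard library are available. Lean on these libraries where they do the work, as an engineer would, in place of code of your own. Each camera call takes 0.05 s, during which the arm holds its last target. There are 200 camera calls.

## Working session

There is one attempt and no reset: what is moved stays moved. The work goes in short steps, Python scripts to look and compute and a tool call to move; the robot and the scene stay as the last step left them, time stands still between calls to the robot, and variables do not carry over. Pictures are saved under pics/ and viewed, about 8 in all and at most 12, crops included, and the job is handed in when it is done.

Besides the shell and the picture viewer there is one more tool, called after "Call:" in YAML: its name, and indented under it one key for each argument. arm_command: Moves the arm, as the interface text tells. Its arguments: {"type":"object","properties":{"increments":{"type":"array"},"grip_force":{"type":"number"}},"required":["increments"]}

```bash
mkdir -p pics; cat > h.py <<'E'
import numpy as np,cv2
from workcell import bot
from scipy.spatial.transform import Rotation as R
def cam(n):
    c=bot.camera(n); return c
def rotm(c):
    a=np.array(c["attitude"],float)
    return a if a.shape==(3,3) else (R.from_euler('xyz',a,degrees=True).as_matrix() if a.size==3 else None)
def save(c,name,crop=None,s=1):
    im=c["color"][:,:,::-1]
    if crop: x0,y0,x1,y1=crop; im=im[y0:y1,x0:x1]
    cv2.imwrite("pics/"+name,cv2.resize(im,None,fx=s,fy=s,interpolation=cv2.INTER_CUBIC))
def ray(c,u,v):
    d=np.array([(u-c["cx"])/c["fx"],-(v-c["cy"])/c["fy"],-1.]); return rotm(c)@d
def onz(c,u,v,z):
    d=ray(c,u,v);o=np.array(c["origin"]);return o+d*(z-o[2])/d[2]
def proj(c,p):
    q=rotm(c).T@(np.array(p)-np.array(c["origin"]));return c["cx"]-c["fx"]*q[0]/q[2],c["cy"]+c["fy"]*q[1]/q[2]
E
python3 - <<'E'
from h import *
import pickle
d={}
for n in("top","side","wrist"):
    c=cam(n);d[n]=c;print(n,{k:v for k,v in c.items() if k!="color"})
    save(c,n+"0.png")
pickle.dump(d,open("c0.pkl","wb"))
print(bot.get_obs())
E
```

```text
top {'fx': 488.4078768942135, 'fy': 488.4078768942135, 'cx': 314.6867867095919, 'cy': 239.3738912032135, 'origin': array([ 0.46846957, -0.05106343,  1.57530932]), 'attitude': array([  2.77620133,   0.15794898, -89.85353995])}
side {'fx': 621.632689280463, 'fy': 621.632689280463, 'cx': 323.1068049386418, 'cy': 238.06679188310991, 'origin': array([0.40786883, 1.24370499, 0.86537858]), 'attitude': array([ 6.01859249e+01, -3.16931237e-02, -1.73352785e+02])}
wrist {'fx': 384.20603592919, 'fy': 384.20603592919, 'cx': 318.19281194396615, 'cy': 236.38548585250155, 'origin': array([ 0.28296534, -0.47619331,  0.37308071]), 'attitude': array([-16.95431973,   0.08357445, -67.1125418 ])}
{'time': 0.15, 'q': array([-6.70924202e+01,  5.00528054e+00,  1.00448083e+01,  9.51004193e+01,
       -7.59443738e-04,  9.00001157e+01]), 'qd': array([ 0.15147963, -0.08202228,  0.11638406,  0.05604948, -0.03924908,
       -0.11046406]), 'joint_efforts': array([-2.24303200e-03, -5.20760858e+01,  4.65044689e+01,  1.37856349e-02,
       -7.51538983e-05, -2.80447716e-05]), 'ee_pos': array([ 0.21401158, -0.50645915,  0.23073165]), 'tcp_rot': array([-1.79939109e+02,  7.59566222e-04,  2.29074650e+01]), 'wrist_force': array([-0.56955469,  0.8058206 ,  1.15366355]), 'torque': array([-0.00294256,  0.00471645, -0.04435247]), 'opening': 0.08556583477772026}
```

View pics/top0.png

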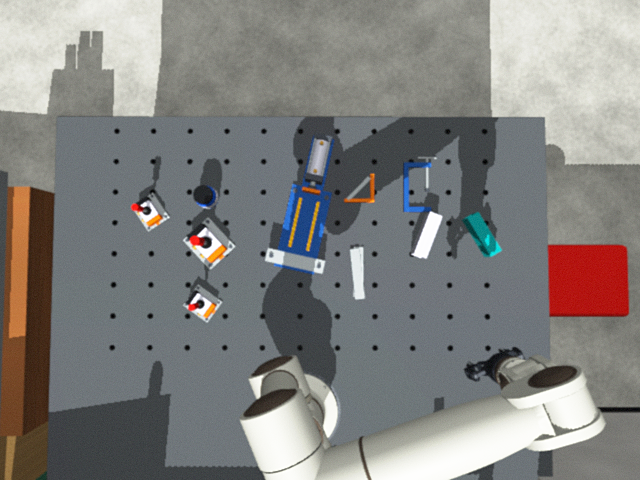

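View pics/side0.png

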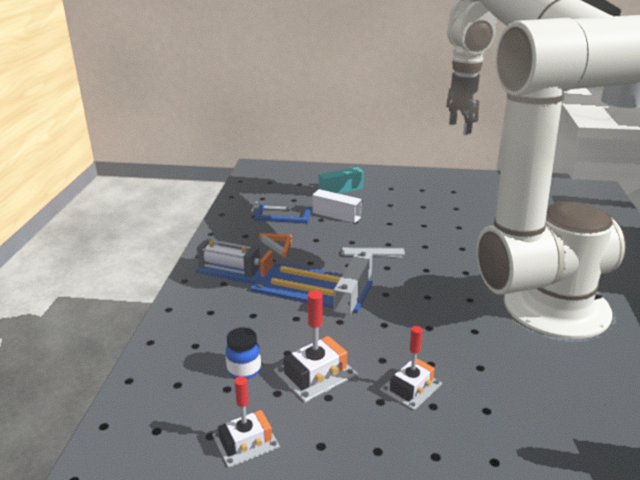

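The side and top views show the scene. Candidates, by top-view pixel:
- **Stub:** bare tube (427,235), turquoise look-alike (482,235), flat bars (358,272). I choose (427,235).
- **Valve:** large (209,243), small ones (150,211) and (203,303). I choose (209,243).
- **Jig:** rail at (295,261), pusher towards (313,188).

Next I check these in a crop.

```bash
python3 - <<'E'
from h import *
import pickle
d=pickle.load(open("c0.pkl","rb"));c=d["top"]
a=c["color"][120:300,175:315][:, :];b=c["color"][120:300,315:455]
im=np.hstack([cv2.resize(c["color"][200:290,170:250],(400,450),interpolation=cv2.INTER_CUBIC),cv2.resize(c["color"][200:290,390:470],(400,450),interpolation=cv2.INTER_CUBIC)])
cv2.imwrite("pics/crop1.png",im[:,:,::-1])
hsv=cv2.cvtColor(c["color"],cv2.COLOR_RGB2HSV)
def comps(m,name,amin=15):
    n,l,s,ce=cv2.connectedComponentsWithStats(m.astype(np.uint8))
    for i in range(1,n):
        if s[i,4]>=amin:
            pts=np.argwhere(l==i)[:,::-1].astype(np.float32)
            print(name,s[i],ce[i].round(1),[np.round(x,1) for x in cv2.minAreaRect(pts)])
H,S,V=[hsv[...,i].astype(int) for i in range(3)]
roi=np.zeros(H.shape,bool);roi[118:335,60:540]=1
comps(roi&(S>150)&(V>100)&(H>=17)&(H<32),"yellow")
comps(roi&(S>150)&(V>100)&(H>=7)&(H<17),"orange")
comps(roi&(S>150)&(V>100)&((H<5)|(H>174)),"red")
comps(roi&(S<40)&(V>190),"white",60)
comps(roi&(S>120)&(H>100)&(H<125)&(V>60),"blue",60)
E
```

```text
yellow [289 198  13  49 136] [294.7 221.9] [array([294.7, 221.9]), array([ 2.7, 49.5]), np.float64(12.8)]
yellow [306 202  13  49 131] [312.4 226.1] [array([312.4, 226. ]), array([ 2.6, 49.2]), np.float64(12.7)]
yellow [147 216  13   9  42] [152.7 220. ] [array([152.9, 219.9]), array([ 3.1, 13.3]), np.float64(56.3)]
yellow [208 246  16  15  87] [215.6 253.5] [array([215.6, 253.6]), array([ 4.6, 18.5]), np.float64(47.7)]
yellow [204 305  10  12  43] [208.8 310.4] [array([208.8, 310.4]), array([ 3. , 13.6]), np.float64(36.9)]
orange [344 173  31  30 227] [364.7 193.4] [array([359. , 187.5]), array([29., 30.]), np.float64(90.0)]
orange [303 187  17   7  68] [310.8 190.1] [array([310.9, 190.2]), array([16.7,  3.9]), np.float64(11.3)]
orange [148 215  14  11  48] [156.2 220.6] [array([155.7, 221.5]), array([ 6.8, 15.4]), np.float64(41.6)]
orange [209 245  18  18  56] [219.6 253.9] [array([218.7, 254.9]), array([ 8. , 20.7]), np.float64(40.9)]
orange [206 303  10  15  29] [211.9 309.3] [array([211.4, 310.8]), array([ 5. , 15.6]), np.float64(23.2)]
red [131 204  12   7  63] [136.  207.3] [a
[... 821 characters left out ...]
 256.2] [array([274.8, 256.1]), array([18.1, 12.8]), np.float64(12.5)]
white [314 259  11  15 100] [318.8 266.1] [array([318.7, 265.9]), array([ 9.6, 12.9]), np.float64(11.3)]
white [191 294  22  28 213] [201.5 306.5] [array([202. , 307.3]), array([24.7, 18.9]), np.float64(33.7)]
blue [ 278  136   56  122 2397] [305.8 215.6] [array([309.7, 195.2]), array([ 41.4, 119.9]), np.float64(12.3)]
blue [403 162  28  50 508] [412.2 186.6] [array([416.5, 186.5]), array([27., 49.]), np.float64(0.0)]
blue [196 186  20  21 103] [208.6 198.4] [array([207.6, 197.8]), array([14.3, 21.6]), np.float64(34.5)]
blue [274 264  40  11 107] [294.1 268.7] [array([293.5, 268.5]), array([40. ,  2.7]), np.float64(12.5)]
```

View pics/crop1.png

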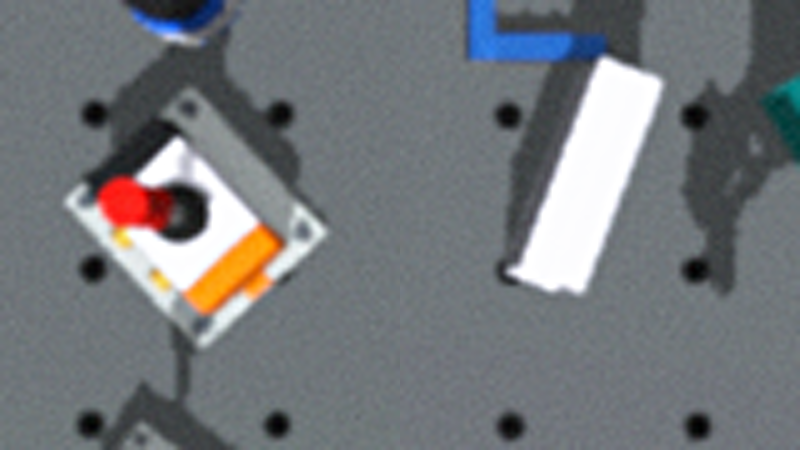

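The crop confirms both choices. The left half is the large valve: plate corners at full-image px (183,240), (210.6,269.6), (235.4,246.4), (207,217), with its orange end to the lower right. The right half is the bare stub, tall way up.

```bash
python3 - <<'E'
from h import *
import pickle
d=pickle.load(open("c0.pkl","rb"));c=d["top"]
P=[onz(c,u,v,.006) for u,v in [(183,240),(210.6,269.6),(235.4,246.4),(207,217)]]
L,B,Rr,T=P
print("valve ctr",np.mean(P,0).round(4),"sides",np.linalg.norm(L-B),np.linalg.norm(B-Rr))
y=(B+Rr)/2-(L+T)/2;print("valve +y dir",np.degrees(np.arctan2(y[1],y[0])), y/np.linalg.norm(y))
vo=np.mean(P,0);g=proj(c,[vo[0],vo[1],.16]);print("grip px pred",g)
g1=onz(c,294.7,221.9,.024);g2=onz(c,312.4,226.1,.024);print("guides",g1,g2,np.linalg.norm(g1-g2))
for ctr in((294.7,221.9),(312.4,226.1)):
    a=np.radians(12.75);s=np.array([np.sin(a),-np.cos(a)])*24.5
    p=onz(c,*(np.array(ctr)-s),.024)-onz(c,*(np.array(ctr)+s),.024);print("jig x dir",np.degrees(np.arctan2(p[1],p[0])),np.linalg.norm(p))
q=g1-g2;print("perp",np.degrees(np.arctan2(q[1],q[0])))
# stub
for u,v in[((600)/5+390-80,55/5+200),(662/5+310,78/5+200),(585/5+310,297/5+200),(510/5+310,272/5+200),(532/5+310,210/5+200)]:
    print((u,v),onz(c,u,v,.06).round(4))
print("pusher px", onz(c,310.8,190.1,.068))
w=d["wrist"];print([proj(w,p) for p in [(.55,-.42,.06)]])
E
```

```text
valve ctr [0.5314 0.2935 0.006 ] sides 0.1308600866669913 0.1086011621233256
valve +y dir -136.04126976295922 [-0.71983997 -0.69414005  0.        ]
grip px pred (np.float64(197.37731560374232), np.float64(241.06181644028712))
guides [0.59926532 0.01722361 0.024     ] [ 0.58598361 -0.03920475  0.024     ] 0.05797036862135582
jig x dir 167.538358717449 0.15646913113270838
jig x dir 167.43875299023 0.1563846445882938
perp 76.75519391233954
(430.0, 211.0) [ 0.6312 -0.4054  0.06  ]
(442.4, 215.6) [ 0.617  -0.4439  0.06  ]
(427.0, 259.4) [ 0.4807 -0.3948  0.06  ]
(412.0, 254.4) [ 0.496  -0.3485  0.06  ]
(416.4, 242.0) [ 0.5345 -0.3624  0.06  ]
pusher px [ 0.69469986 -0.03426106  0.068     ]
[(np.float64(409.4194302361269), np.float64(-366.9503764173978))]
```

Call:
arm_command:
  increments:
    - [-1,0,0,0,0,0,10.7]
    - [-1,0,0,0,0,0,10.7]
    - [-1,0,0,0,0,0,10.7]
    - [-1,0,0,0,0,0,10.7]
    - [-1,4.1,-3.1,0,0,0,0]
    - [-1,4.1,-3.1,0,0,0,0]
    - [-1,4.1,-3.1,0,0,0,0]
    - [-1,4.1,-3.1,0,0,0,0]
    - [-1,4.1,-3.1,0,0,0,0]
    - [-1,4.1,-3.1,0,0,0,0]
  grip_force: 40

```text
time: 1.4
ee_pos: [0.5102, -0.4147, 0.231]
tcp_rot: [-180.0, 0.0, -19.9]
wrist_force: [-0.2, -0.8, 1.1]
opening: 0.0852
```

Call:
arm_command:
  increments:
    - [-1,4,-3,0,0,0,0]
    - [-1,0,0,0,0,0,0]
    - [-1,0,0,0,0,0,0]

```text
time: 1.78
ee_pos: [0.5563, -0.4008, 0.2307]
tcp_rot: [-180.0, 0.1, -19.9]
wrist_force: [-0.1, 0.3, 0.3]
opening: 0.0857
```

```bash
python3 - <<'E'
from h import *
import pickle
c=cam("wrist");pickle.dump(c,open("c1.pkl","wb"));save(c,"w1.png")
print(c["origin"],c["attitude"]);o=bot.get_obs();print(o["ee_pos"],o["tcp_rot"],o["time"],o["q"])
E
```

```text
[ 0.62678159 -0.42494529  0.37308282] [-1.70490472e+01  7.02102538e-02 -1.09890680e+02]
[ 0.5558101  -0.4011664   0.23129295] [ 1.79994464e+02  2.18719185e-02 -1.99214842e+01] 1.825 [-3.58158726e+01  2.53413643e+01  3.48057864e+01  9.94839417e+01
 -1.13141848e-02  1.64105612e+02]
```

View pics/w1.png

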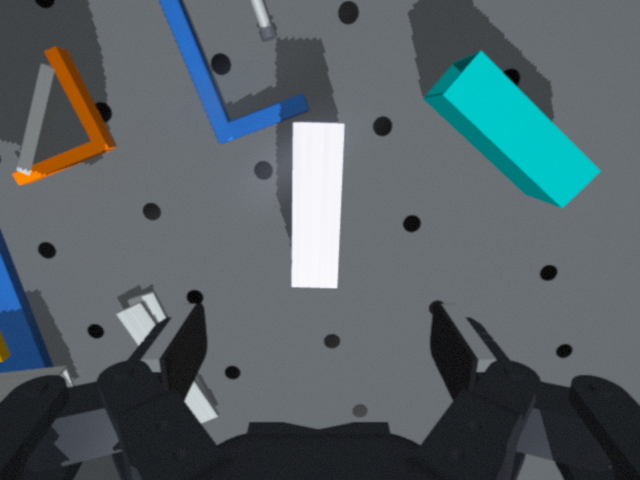

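The wrist view shows the stub top with corners at about (293,123), (344,124), (338,288), (291,287). There is free room for the fingers: the clamp foot is at (305,103) and the bars are at the lower left. The last joint is near its limit, so I'll turn half round.

```bash
python3 - <<'E'
from h import *
import pickle
c=pickle.load(open("c1.pkl","rb"))
g=c["color"].min(2);m=(g>185).astype(np.uint8);m[:100]=0;m[300:]=0;m[:,:250]=0
cn=max(cv2.findContours(m,cv2.RETR_EXTERNAL,cv2.CHAIN_APPROX_NONE)[0],key=cv2.contourArea)
q=cv2.approxPolyDP(cn,6,True)[:,0];print(q.tolist())
w=np.array([onz(c,*p,.06)[:2] for p in cn[:,0]])*1000
r=cv2.minAreaRect(w.astype(np.float32));print(r)
w=np.array([onz(c,*p,.06) for p in q]);print(w.round(4))
# clamp & fingers clearance: clamp end corner
print("clamp",onz(c,307,108,.014),onz(c,300,97,.014))
E
```

```text
[[293, 123], [292, 286], [336, 287], [343, 124]]
((558.9388427734375, -398.02569580078125), (40.41832733154297, 140.40695190429688), 68.6133804321289)
[[ 0.6305 -0.4049  0.06  ]
 [ 0.5012 -0.3544  0.06  ]
 [ 0.487  -0.3908  0.06  ]
 [ 0.6165 -0.4414  0.06  ]]
clamp [ 0.63872816 -0.41824502  0.014     ] [ 0.64943041 -0.41565146  0.014     ]
```

Call:
arm_command:
  increments:
    - [-1,0,0,0,0,0,-10.6]
    - [-1,0,0,0,0,0,-10.6]
    - [-1,0,0,0,0,0,-10.6]
    - [-1,0,0,0,0,0,-10.6]
    - [-1,0,0,0,0,0,-10.6]
    - [-1,0,0,0,0,0,-10.6]
    - [-1,0,0,0,0,0,-10.6]
    - [-1,0,0,0,0,0,-10.6]
    - [-1,0,0,0,0,0,-10.6]
    - [-1,0,0,0,0,0,-10.6]

```text
time: 3.08
ee_pos: [0.5551, -0.4017, 0.2321]
tcp_rot: [180.0, 0.0, 86.4]
wrist_force: [0.4, 0.7, 0.4]
opening: 0.0853
```

Call:
arm_command:
  increments:
    - [-1,0,0,0,0,0,-10.4]
    - [-1,0,0,0,0,0,-10.4]
    - [-1,0,0,0,0,0,-10.4]
    - [-1,0,0,0,0,0,-10.4]
    - [-1,0,0,0,0,0,-10.4]
    - [-1,0,0,0,0,0,-10.4]
    - [-1,0,0,0,0,0,-10.1]
    - [-1,-0.2,0.4,0,0,0,0]
    - [-1,0,0,5,0,0,0]
    - [-1,0,0,5,0,0,0]

```text
time: 4.32
ee_pos: [0.5596, -0.3983, 0.131]
tcp_rot: [-180.0, 0.1, 158.3]
wrist_force: [0.6, -1.3, -0.4]
opening: 0.0854
```

Call:
arm_command:
  increments:
    - [-1,0,0,0,0,0,0]
    - [-1,0,0,0,0,0,0]

```text
time: 4.58
ee_pos: [0.5602, -0.3984, 0.1341]
tcp_rot: [-180.0, 0.2, 158.5]
wrist_force: [-0.3, 0.2, 0.9]
opening: 0.0856
```

Call:
arm_command:
  increments:
    - [-1,0,0,4,0,0,0]
    - [-1,0,0,4,0,0,0]
    - [-1,0,0,2.7,0,0,0]
    - [-1,0,0,0,0,0,0]
    - [1,0,0,0,0,0,0]
    - [1,0,0,0,0,0,0]
    - [1,0,0,0,0,0,0]
    - [1,0,0,0,0,0,0]
    - [1,0,0,0,0,0,0]
    - [1,0,0,0,0,0,0]
  grip_force: 40

```text
time: 5.82
ee_pos: [0.5606, -0.3986, 0.0264]
tcp_rot: [-179.9, 0.2, 158.6]
wrist_force: [-0.8, -0.9, 7.4]
opening: 0.0395
```

Call:
arm_command:
  increments:
    - [1,0,0,0,0,0,0]
    - [1,0,0,0,0,0,0]

```text
time: 6.08
ee_pos: [0.5606, -0.3986, 0.0263]
tcp_rot: [-179.9, 0.2, 158.6]
wrist_force: [-0.4, -0.5, 7.1]
opening: 0.0397
```

Call:
arm_command:
  increments:
    - [1,0,0,-3,0,0,0]
    - [1,0,0,-4.5,0,0,0]
    - [1,0,0,-4.5,0,0,0]
    - [1,0,0,-4,0,0,-4.3]
    - [1,0,0,0,0,0,-4.3]
    - [1,0.2,4,0,0,0,0]
    - [1,0.2,4.5,0,0,0,0]
    - [1,0.2,5,0,0,0,0]
    - [1,0.2,5,0,0,0,0]
    - [1,0.2,5,0,0,0,0]

```text
time: 7.32
ee_pos: [0.6021, -0.1648, 0.1845]
tcp_rot: [180.0, 0.0, 167.2]
wrist_force: [0.9, 0.0, -1.9]
opening: 0.0394
```

Call:
arm_command:
  increments:
    - [1,0.2,5,0,0,0,0]
    - [1,0.2,5,0,0,0,0]
    - [1,0.1,3.5,0,0,0,0]
    - [1,0,1.5,0,0,0,0]
    - [1,0,0,0,0,0,0]
    - [1,0,0,0,0,0,0]
    - [1,0,0,0,0,0,0]

```text
time: 8.2
ee_pos: [0.6303, -0.0203, 0.1843]
tcp_rot: [-180.0, 0.0, 167.1]
wrist_force: [-0.4, 0.4, -2.8]
opening: 0.0395
```

```bash
python3 - <<'E'
from h import *
import pickle
o=bot.get_obs();c=cam("wrist");pickle.dump(c,open("c2.pkl","wb"));save(c,"w2.png")
print(c["origin"],c["attitude"]);print(o["ee_pos"],o["tcp_rot"],o["time"],o["q"],o["opening"])
E
```

```text
[ 0.5575294  -0.00231041  0.3267661 ] [-1.70937881e+01 -5.12482052e-02  7.71002230e+01]
[ 0.63033498 -0.02031924  0.18434625] [-1.79992204e+02  1.64321445e-03  1.67117959e+02] 8.2 [-1.84272520e+00  1.55926436e+01  1.70194807e+01  9.14267171e+01
 -7.96662846e-03  1.10393158e+01] 0.039489288256935075
```

View pics/w2.png

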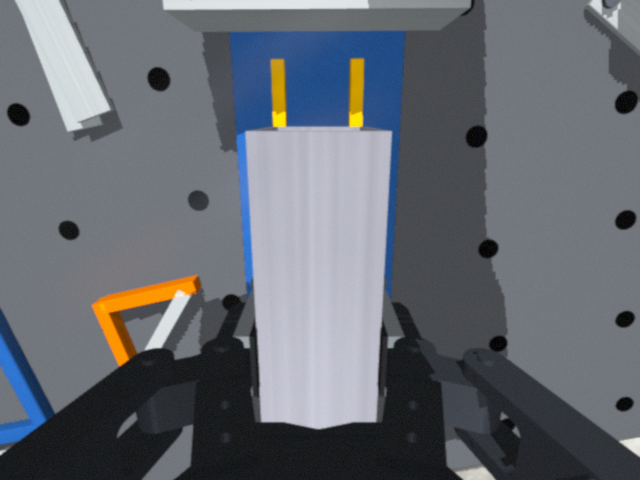

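The wrist view shows the held stub pointing straight down the lane. The guide ends are at (278,59) and (357,59), and the rail's lower edge is at row 31.

```bash
python3 - <<'E'
from h import *
import pickle
c=pickle.load(open("c2.pkl","rb"))
hsv=cv2.cvtColor(c["color"],cv2.COLOR_RGB2HSV).astype(int);H,S,V=hsv[...,0],hsv[...,1],hsv[...,2]
m=(S>150)&(V>90)&(H>=17)&(H<32);m[:, :200]=0;m[300:]=0
n,l,s,ce=cv2.connectedComponentsWithStats(m.astype(np.uint8))
mid=[]
for i in range(1,n):
    if s[i,4]<100: continue
    pr=[]
    for v in range(s[i,1]+3,108,6):
        u=np.where(l[v]==i)[0]; pr.append([onz(c,u.min()-.5,v,.024)[:2],onz(c,u.max()+.5,v,.024)[:2]])
    pr=np.array(pr);C=pr.mean(1);d=C[0]-C[-1]
    print(s[i],"w",np.linalg.norm(pr[:,0]-pr[:,1],axis=1).mean(),"ang",np.degrees(np.arctan2(d[1],d[0])),"C",C.mean(0),"end",onz(c,(s[i,0]+s[i,2]/2),s[i,1]-.5,.024)[:2]);mid.append(onz(c,s[i,0]+s[i,2]/2,s[i,1]-.5,.024)[:2])
e=np.mean(mid,0);
for a in(167.2,):
    x=np.array([np.cos(np.radians(a)),np.sin(np.radians(a))]);print("end mid",e,"jig origin",e-.08*x)
print("rail foot",[onz(c,u,31,.012)[:2] for u in(245,318,390)], "origin from rail", onz(c,318,31,.012)[:2]-.1*x)
# stub
tz=bot.get_obs()["ee_pos"][2]-.0264+.06
col=c["color"].min(2)
for v in(150,200,250,290):
    r=np.where(col[v]>135)[0];r=r[(r>235)&(r<405)];p=onz(c,r.min()-.5,v,tz);q=onz(c,r.max()+.5,v,tz);print(v,r.min(),r.max(),np.linalg.norm(p-q),((p+q)/2)[:2])
print("front end",onz(c,318,131,tz)[:2],tz)
E
```

```text
[271  59  16  68 882] w 0.009637533192150544 ang 168.26616601902893 C [ 0.52701939 -0.02517758] end [ 0.51111381 -0.02041739]
[349  59  15  68 900] w 0.009820897089725295 ang 168.03640592103872 C [0.53980181 0.03065306] end [0.52359363 0.03410385]
end mid [0.51735372 0.00684323] jig origin [ 0.59536567 -0.01088065]
rail foot [array([ 0.48574655, -0.04084636]), array([0.49773205, 0.011528  ]), array([0.50955695, 0.06320057])] origin from rail [ 0.59524698 -0.01062685]
150 247 390 0.0399174269026546 [ 0.56577516 -0.00400832]
200 249 387 0.04002971662426441 [ 0.57947854 -0.00729106]
250 252 384 0.039851556241321244 [ 0.59432427 -0.01069346]
290 254 382 0.03994602812531642 [ 0.60709478 -0.01362021]
front end [ 0.56079025 -0.00301142] 0.2179288294984403
```

Call:
arm_command:
  increments:
    - [1,1.8,0,0,0,0,0]
    - [1,1.9,0,0,0,0,0]
    - [1,0,0,3,0,0,0]
    - [1,0,0,4,0,0,0]
    - [1,0,0,3.5,0,0,0]
    - [1,0,0,2,0,0,0]
    - [1,0,0,1,0,0,0]
    - [1,0,0,0.7,0,0,0]
    - [1,0,0,0,0,0,0]
    - [1,0,0,0,0,0,0]

```text
time: 9.5
ee_pos: [0.5948, -0.0109, 0.0432]
tcp_rot: [180.0, 0.1, 167.2]
wrist_force: [-0.2, 0.3, -1.5]
opening: 0.0395
```

Call:
arm_command:
  increments:
    - [1,0,0,0.1,0,0,0]
    - [1,0,0,0.1,0,0,0]
    - [1,0,0,0,0,0,0]

```text
time: 9.88
ee_pos: [0.5944, -0.0109, 0.0403]
tcp_rot: [180.0, -0.0, 167.2]
wrist_force: [0.1, 0.6, -2.6]
opening: 0.0392
```

Call:
arm_command:
  increments:
    - [1,0,0,0.1,0,0,0]
    - [1,0,0,0.05,0,0,0]
    - [1,0,0,0,0,0,0]

```text
time: 10.25
ee_pos: [0.5943, -0.0109, 0.0387]
tcp_rot: [-180.0, -0.0, 167.2]
wrist_force: [0.1, -0.1, -1.9]
opening: 0.0397
```

Call:
arm_command:
  increments:
    - [1,0,0,0.05,0,0,0]
    - [1,0,0,0,0,0,0]

```text
time: 10.5
ee_pos: [0.5944, -0.0109, 0.0384]
tcp_rot: [180.0, 0.0, 167.2]
wrist_force: [-0.3, 0.1, -1.6]
opening: 0.0393
```

Call:
arm_command:
  increments:
    - [1,0,0,0.1,0,0,0]
    - [1,0,0,0.05,0,0,0]
    - [1,0,0,0,0,0,0]

```text
time: 10.88
ee_pos: [0.5945, -0.0109, 0.0383]
tcp_rot: [180.0, 0.1, 167.2]
wrist_force: [-6.5, 0.5, 9.6]
opening: 0.0396
```

Call:
arm_command:
  increments:
    - [0.6,0,0,0,0,0,0]
    - [0.2,0,0,0,0,0,0]
    - [-0.2,0,0,0,0,0,0]
    - [-0.6,0,0,0,0,0,0]
    - [-1,0,0,0,0,0,0]
    - [-1,0,0,0,0,0,0]
    - [-1,0,0,0,0,0,0]
    - [-1,0,0,-2,0,0,0]
    - [-1,0,0,-3,0,0,0]
    - [-1,0,0,-4,0,0,0]

```text
time: 12.12
ee_pos: [0.5938, -0.0109, 0.1269]
tcp_rot: [-180.0, -0.1, 167.2]
wrist_force: [0.4, 0.1, -0.3]
opening: 0.0852
```

Call:
arm_command:
  increments:
    - [-1,0,0,-5,0,0,0]
    - [-1,0,0,-5,0,0,0]
    - [-1,0,0,-5,0,0,0]
    - [-1,0,0,0,0,0,0]
    - [-1,0,0,0,0,0,0]

```text
time: 12.75
ee_pos: [0.5944, -0.0109, 0.2762]
tcp_rot: [-180.0, -0.0, 167.2]
wrist_force: [0.8, 0.0, 0.1]
opening: 0.0854
```

```bash
python3 - <<'E'
from h import *
import pickle
o=bot.get_obs();c=cam("wrist");pickle.dump(c,open("c3.pkl","wb"));save(c,"w3.png")
print(c["origin"],c["attitude"]);print(o["ee_pos"],o["tcp_rot"],o["time"],o["q"],o["opening"])
E
```

```text
[0.52169942 0.00697889 0.41863403] [-1.70686969e+01 -5.50273996e-02  7.71873537e+01]
[ 0.59444746 -0.01089247  0.27617966] [-1.79996168e+02 -2.50602293e-02  1.67205224e+02] 12.75 [-1.05039963e+00  1.27491488e+01  2.38984316e+01  1.01174598e+02
  1.34918972e-03  1.17443753e+01] 0.08540126602988123
```

View pics/w3.png

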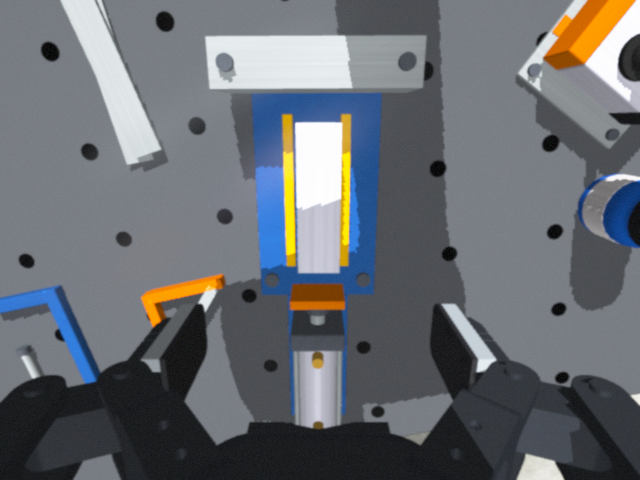

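The stub lies flat between the yellow guides: its end is at row 122, with the rail's lower edge at row 92, so there is a clear gap. The pusher is home at row 295. Next is the valve.

Call:
arm_command:
  increments:
    - [-1,0,0,0,0,0,10.7]
    - [-1,0,0,0,0,0,10.7]
    - [-1,0,0,0,0,0,10.7]
    - [-1,0,0,0,0,0,1]
    - [-1,4.35,2.8,0,0,0,0]
    - [-1,4.35,2.8,0,0,0,0]
    - [-1,4.35,2.8,0,0,0,0]
    - [-1,4.35,2.8,0,0,0,0]
    - [-1,4.35,2.8,0,0,0,0]
    - [-1,4.35,2.8,0,0,0,0]

```text
time: 14.05
ee_pos: [0.5326, 0.295, 0.276]
tcp_rot: [-179.9, -0.0, 134.4]
wrist_force: [0.4, 0.2, -0.0]
opening: 0.085
```

Call:
arm_command:
  increments:
    - [-1,0,0,0,0,0,0]
    - [-1,0,0,0,0,0,0]

```text
time: 14.3
ee_pos: [0.5332, 0.2933, 0.2761]
tcp_rot: [-179.9, -0.0, 134.3]
wrist_force: [-1.1, -1.3, -0.2]
opening: 0.0854
```

```bash
python3 - <<'E'
from h import *
import pickle
o=bot.get_obs();c=cam("wrist");pickle.dump(c,open("c4.pkl","wb"));save(c,"w4.png")
print(c["origin"],c["attitude"]);print(o["ee_pos"],o["tcp_rot"],o["time"],o["q"],o["opening"])
for a,z in(("piv",.055),("grip",.16),("top",.195)): print(a,proj(c,[.534,.2935,z]))
E
```

```text
[0.48120087 0.34821573 0.41852998] [-1.70475217e+01 -9.44939307e-03  4.42581967e+01]
[0.5331791  0.29326607 0.27612985] [-1.79929487e+02 -1.15165627e-03  1.34276732e+02] 14.3 [ 2.88205241e+01  1.48988575e+01  2.64726552e+01  1.01642067e+02
 -1.76818344e-02  7.45438015e+01] 0.08544389781613758
piv (np.float64(317.7452628162892), np.float64(201.19088701412804))
grip (np.float64(317.60322169432254), np.float64(231.9696077068272))
top (np.float64(317.5290214597639), np.float64(248.0479677140834))
```

View pics/w4.png

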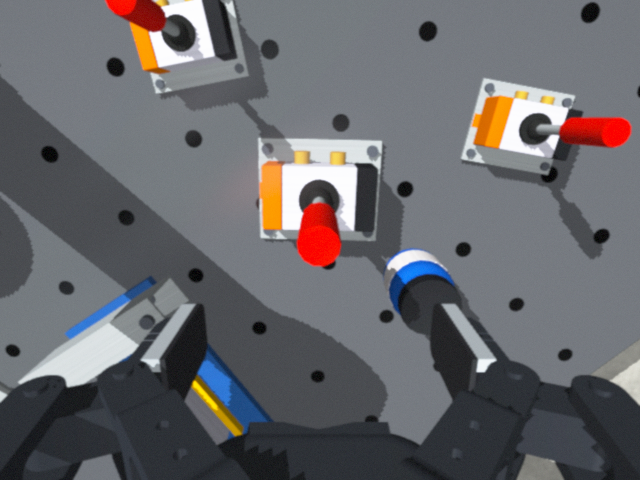

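The wrist view shows the large valve's grip top centred at (319,248), as predicted (317.5,248), between the open jaws. Its orange end is to the left, which is tool -y. I'll straddle the grip from above and push with the rear finger.

Call:
arm_command:
  increments:
    - [-1,0,0,3,0,0,0]
    - [-1,0,0,4,0,0,0]
    - [-1,0,0,4,0,0,0]
    - [-1,0,0,2.9,0,0,0]
    - [-1,0,0,0,0,0,0]
    - [-1,0,-1.5,0,0,0,0]
    - [-1,0,-1.5,0,0,0,0]
    - [-1,0,0,0,0,0,0]

```text
time: 15.35
ee_pos: [0.5125, 0.272, 0.1401]
tcp_rot: [179.8, 0.0, 134.1]
wrist_force: [-1.0, -0.2, 0.2]
opening: 0.0853
```

Call:
arm_command:
  increments:
    - [-1,0,-1,0,0,0,0]
    - [-1,0,-1,0,0,0,0]
    - [-1,0,-1,0,0,0,0]
    - [-1,0,0,0,0,0,0]

```text
time: 15.85
ee_pos: [0.4918, 0.2528, 0.1393]
tcp_rot: [179.7, 0.0, 134.1]
wrist_force: [9.5, 8.2, 0.6]
opening: 0.0855
```

Call:
arm_command:
  increments:
    - [-1,0,-0.7,0,0,0,0]
    - [-1,0,-0.7,0,0,0,0]
    - [-1,0,-0.3,0,0,0,0]
    - [-1,0,0,0,0,0,0]

```text
time: 16.35
ee_pos: [0.4803, 0.2418, 0.1394]
tcp_rot: [179.6, 0.0, 134.2]
wrist_force: [10.8, 11.2, -0.1]
opening: 0.0856
```

```bash
python3 - <<'E'
from h import *
import pickle
o=bot.get_obs();c=cam("side");pickle.dump(c,open("c5.pkl","wb"))
im=c["color"][:,:,::-1]
a=cv2.resize(im[220:400,180:400],(800,655))[:600]
cv2.imwrite("pics/s5.png",a)
print(o["ee_pos"],o["time"],o["wrist_force"])
v=np.array([.534,.2935,.055]);d=np.array([-.719,-.695,0])
for t in(.4,.5,.55):print(t,proj(c,v+.14*(np.sin(t)*d+np.cos(t)*np.array([0,0,1]))),proj(c,v+.07*(np.sin(t)*d+np.cos(t)*np.array([0,0,1]))))
E
```

```text
[0.48033363 0.24182657 0.13936731] 16.35 [10.83455003 11.20728978 -0.08340021]
0.4 (np.float64(337.44260784814423), np.float64(289.0185691662026)) (np.float64(326.14986522535503), np.float64(321.05517871264055))
0.5 (np.float64(342.4756535771619), np.float64(289.3735714551675)) (np.float64(328.68458095219967), np.float64(321.1040583639488))
0.55 (np.float64(344.86088013353583), np.float64(289.7887384006337)) (np.float64(329.8948761501207), np.float64(321.2459068957429))
```

View pics/s5.png

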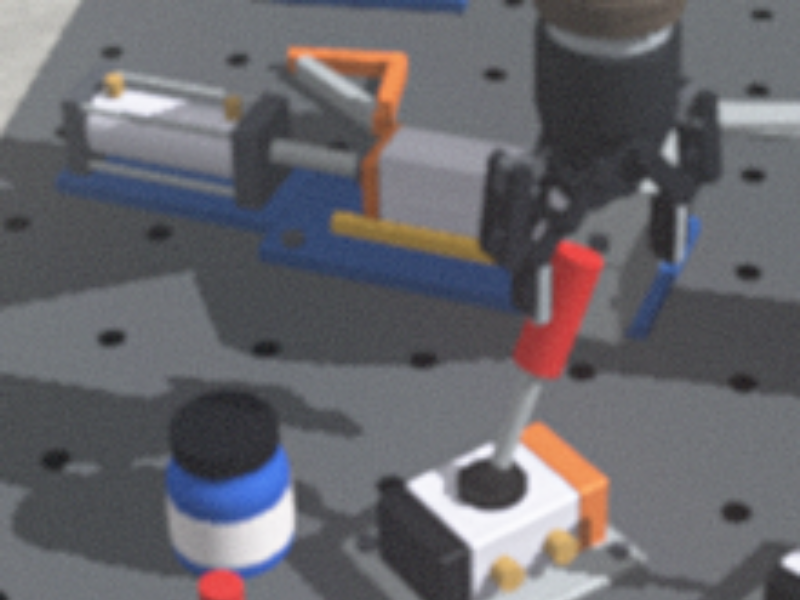

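The side crop shows the rear finger pushing the red grip at about 0.43 rad, with its top near side-image px (339,290). The pusher plate is already out at the stub. I'll push slightly further to get a safe margin over 0.45.

Call:
arm_command:
  increments:
    - [-1,0,-0.4,0,0,0,0]
    - [-1,0,-0.2,0,0,0,0]
    - [-1,0,0,0,0,0,0]
    - [-1,0,0,0,0,0,0]

```text
time: 16.9
ee_pos: [0.4763, 0.2379, 0.1397]
tcp_rot: [179.5, 0.0, 134.2]
wrist_force: [11.7, 13.0, 0.6]
opening: 0.0854
```

```bash
cat > p.py <<'E'
from h import *
def pusher():
    # pusher travel from the side and top view: orange plate's top edge against the jig axis
    o=np.array([.5953,-.0108]);x=np.array([-.9748,.2233]);out=[]
    c=cam("top");h=cv2.cvtColor(c["color"],cv2.COLOR_RGB2HSV).astype(int)
    m=(h[...,0]>=5)&(h[...,0]<17)&(h[...,1]>130)&(h[...,2]>60)
    pts=[]
    for v,u in np.argwhere(m):
        p=onz(c,u,v,.068)[:2]-o;a=p@x;b=p@np.array([-x[1],x[0]])
        if -.13<a<.0 and abs(b)<.03: pts.append(a)
    return (len(pts),np.mean(pts).round(4),np.percentile(pts,[5,95]).round(4)) if pts else None
E
python3 - <<'E'
from p import *
o=bot.get_obs();print(o["ee_pos"],o["time"],o["wrist_force"],pusher())
c=cam("side");h=cv2.cvtColor(c["color"],cv2.COLOR_RGB2HSV).astype(int)
m=((h[...,0]<5)|(h[...,0]>174))&(h[...,1]>150)&(h[...,2]>70);m[:280]=0;m[330:]=0;m[:,:310]=0;m[:,365:]=0
for v in(292,296,300,305,310,315,320):
    u=np.where(m[v])[0];print(v,u.min() if len(u) else 0,u.max() if len(u) else 0)
E
```

```text
[0.47634899 0.23792071 0.13965561] 16.9 [11.73383648 12.96191678  0.6202761 ] (56, np.float64(-0.0438), array([-0.0489, -0.0393]))
292 335 347
296 335 345
300 335 344
305 335 341
310 326 339
315 324 337
320 326 335
```

Call:
arm_command:
  increments:
    - [-1,0,0,0,0,0,0]
    - [-1,0,0,0,0,0,0]
    - [-1,0,0,0,0,0,0]
    - [-1,0,0,0,0,0,0]
    - [-1,0,0,0,0,0,0]
    - [-1,0,0,0,0,0,0]

```text
time: 17.75
ee_pos: [0.4763, 0.2379, 0.1397]
tcp_rot: [179.5, 0.0, 134.2]
wrist_force: [11.4, 12.5, 1.3]
opening: 0.0855
```

```bash
python3 -c "
from p import *
o=bot.get_obs();print(o['time'],o['wrist_force'],pusher())
c=cam('side');save(c,'s6.png',(220,220,400,330),4.4)"
```

```text
17.75 [11.35549837 12.51539305  1.28939698] (54, np.float64(-0.0439), array([-0.0489, -0.0393]))
```

View pics/s6.png

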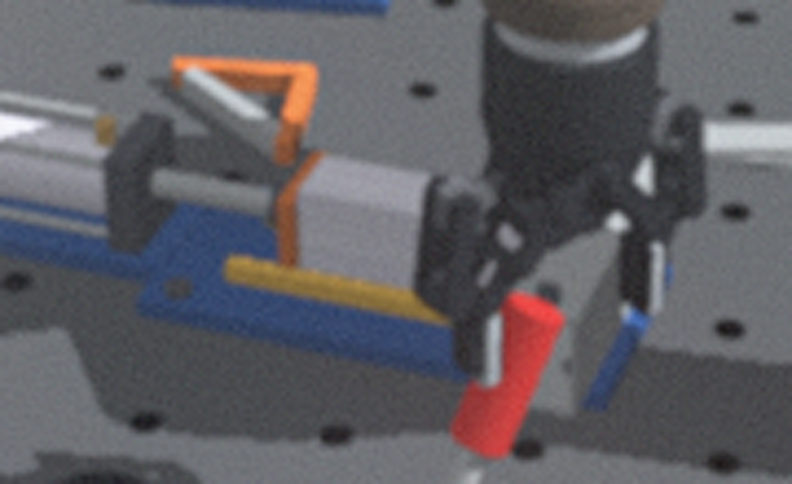

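The side crop shows the pusher plate at crop px (300,210) hard against the stub's back end. The top view gives its front at jig x about -39 mm, unchanged since 16.9 s, so the stub is tight on the rail. I'll hold about 1.4 s more and then move back, following the lever.

Call:
arm_command:
  increments:
    - [-1,0,0,0,0,0,0]
    - [-1,0,0,0,0,0,0]
    - [-1,0,0,0,0,0,0]
    - [-1,0,0,0,0,0,0]
    - [-1,0,0,0,0,0,0]
    - [-1,0,0,0,0,0,0]
    - [-1,0,0,0,0,0,0]
    - [-1,0,0,0,0,0,0]
    - [-1,0,0,0,0,0,0]
    - [-1,0,0,0,0,0,0]

```text
time: 19.1
ee_pos: [0.4763, 0.2379, 0.1396]
tcp_rot: [179.5, 0.0, 134.2]
wrist_force: [11.7, 11.7, 1.6]
opening: 0.0854
```

Call:
arm_command:
  increments:
    - [-1,0,1,0,0,0,0]
    - [-1,0,2,0,0,0,0]
    - [-1,0,2,0,0,0,0]
    - [-1,0,2,0,0,0,0]
    - [-1,0,0.9,0,0,0,0]
    - [-1,0,0,0,0,0,0]
    - [-1,0,0,-2,0,0,0]
    - [-1,0,0,-4,0,0,0]
    - [-1,0,0,-4,0,0,0]
    - [-1,0,0,-4,0,0,0]

```text
time: 20.35
ee_pos: [0.5298, 0.2899, 0.2795]
tcp_rot: [-180.0, 0.0, 134.1]
wrist_force: [0.2, 0.6, -0.0]
opening: 0.0855
```

Call:
arm_command:
  increments:
    - [-1,0,0,0,0,0,0]
    - [-1,0,0,0,0,0,0]
    - [-1,0,0,0,0,0,0]
    - [-1,0,0,0,0,0,0]
    - [-1,0,0,0,0,0,0]
    - [-1,0,0,0,0,0,0]
    - [-1,0,0,0,0,0,0]
    - [-1,0,0,0,0,0,0]
    - [-1,0,0,0,0,0,0]
    - [-1,0,0,0,0,0,0]

```text
time: 21.6
ee_pos: [0.5305, 0.2907, 0.2778]
tcp_rot: [180.0, -0.0, 134.1]
wrist_force: [0.2, 0.0, 0.0]
opening: 0.0855
```

Call:
arm_command:
  increments:
    - [-1,0,0,0,0,0,0]
    - [-1,0,0,0,0,0,0]
    - [-1,0,0,0,0,0,0]
    - [-1,0,0,0,0,0,0]
    - [-1,0,0,0,0,0,0]
    - [-1,0,0,0,0,0,0]
    - [-1,0,0,0,0,0,0]
    - [-1,0,0,0,0,0,0]
    - [-1,0,0,0,0,0,0]
    - [-1,0,0,0,0,0,0]

```text
time: 22.85
ee_pos: [0.5305, 0.2907, 0.2778]
tcp_rot: [-180.0, -0.0, 134.1]
wrist_force: [-0.0, 0.9, 0.4]
opening: 0.0853
```

Call:
arm_command:
  increments:
    - [-1,0,0,0,0,0,0]
    - [-1,0,0,0,0,0,0]
    - [-1,0,0,0,0,0,0]
    - [-1,0,0,0,0,0,0]
    - [-1,0,0,0,0,0,0]
    - [-1,0,0,0,0,0,0]
    - [-1,0,0,0,0,0,0]
    - [-1,0,0,0,0,0,0]
    - [-1,0,0,0,0,0,0]
    - [-1,0,0,0,0,0,0]

```text
time: 24.1
ee_pos: [0.5305, 0.2907, 0.2778]
tcp_rot: [-180.0, -0.0, 134.1]
wrist_force: [-0.2, 0.8, -0.7]
opening: 0.0855
```

Call:
arm_command:
  increments:
    - [-1,0,0,0,0,0,0]
    - [-1,0,0,0,0,0,0]
    - [-1,0,0,0,0,0,0]
    - [-1,0,0,0,0,0,0]
    - [-1,0,0,0,0,0,0]
    - [-1,0,0,0,0,0,0]
    - [-1,0,0,0,0,0,0]
    - [-1,0,0,0,0,0,0]
    - [-1,0,0,0,0,0,0]
    - [-1,0,0,0,0,0,0]

```text
time: 25.35
ee_pos: [0.5305, 0.2907, 0.2778]
tcp_rot: [180.0, 0.0, 134.1]
wrist_force: [0.2, 0.1, -0.2]
opening: 0.0853
```

Call:
arm_command:
  increments:
    - [-1,0,0,0,0,0,0]
    - [-1,0,0,0,0,0,0]
    - [-1,0,0,0,0,0,0]
    - [-1,0,0,0,0,0,0]
    - [-1,0,0,0,0,0,0]
    - [-1,0,0,0,0,0,0]
    - [-1,0,0,0,0,0,0]
    - [-1,0,0,0,0,0,0]
    - [-1,0,0,0,0,0,0]
    - [-1,0,0,0,0,0,0]

```text
time: 26.6
ee_pos: [0.5305, 0.2907, 0.2778]
tcp_rot: [180.0, 0.0, 134.1]
wrist_force: [-0.1, -0.2, -0.5]
opening: 0.0855
```

Call:
arm_command:
  increments:
    - [-1,0,0,0,0,0,0]
    - [-1,0,0,0,0,0,0]
    - [-1,0,0,0,0,0,0]
    - [-1,0,0,0,0,0,0]
    - [-1,0,0,0,0,0,0]
    - [-1,0,0,0,0,0,0]
    - [-1,0,0,0,0,0,0]
    - [-1,0,0,0,0,0,0]
    - [-1,0,0,0,0,0,0]
    - [-1,0,0,0,0,0,0]

```text
time: 27.85
ee_pos: [0.5305, 0.2907, 0.2778]
tcp_rot: [-180.0, 0.0, 134.1]
wrist_force: [-0.5, 0.7, -0.1]
opening: 0.0854
```

```bash
python3 -c "
from p import *
o=bot.get_obs();print(o['time'],o['ee_pos'],o['wrist_force'],pusher())
c=cam('side');s=c['color'];t=cam('top')['color']
im=np.hstack([cv2.resize(s[200:400,180:380],(400,400),interpolation=2),cv2.resize(t[130:290,180:340],(400,400),interpolation=2)])
cv2.imwrite('pics/f7.png',im[:,:,::-1])"
```

```text
27.85 [0.53047855 0.29066385 0.2777736 ] [-0.46478017  0.67185294 -0.08788251] (76, np.float64(-0.1008), array([-0.1068, -0.0946]))
```

View pics/f7.png

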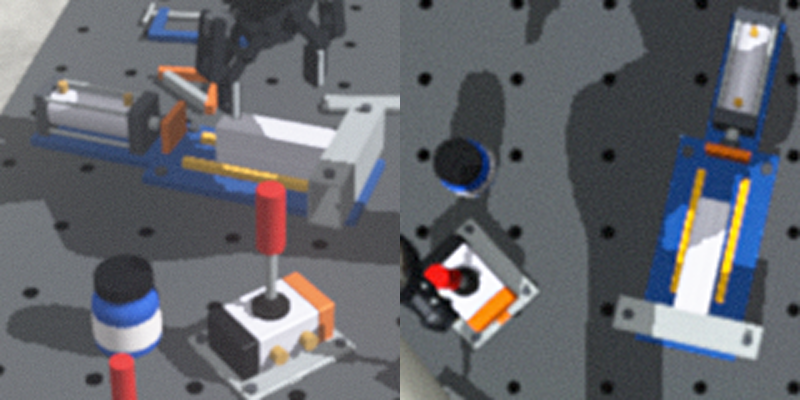

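The final views show the stub flush against the rail between the guides, the lever upright and the pusher plate back. I'll wait a little more and compare the pusher with its initial image.

Call:
arm_command:
  increments:
    - [-1,0,0,0,0,0,0]
    - [-1,0,0,0,0,0,0]
    - [-1,0,0,0,0,0,0]
    - [-1,0,0,0,0,0,0]
    - [-1,0,0,0,0,0,0]
    - [-1,0,0,0,0,0,0]
    - [-1,0,0,0,0,0,0]
    - [-1,0,0,0,0,0,0]
    - [-1,0,0,0,0,0,0]
    - [-1,0,0,0,0,0,0]

```text
time: 29.25
ee_pos: [0.5305, 0.2907, 0.2778]
tcp_rot: [-180.0, -0.0, 134.1]
wrist_force: [-0.2, -0.7, 0.1]
opening: 0.0849
```

```bash
python3 - <<'E'
import p,pickle
print(p.pusher())
c=pickle.load(open("c0.pkl","rb"))["top"];p.cam=lambda n:c
print("start",p.pusher())
E
```

```text
(77, np.float64(-0.1011), array([-0.1071, -0.095 ]))
start (74, np.float64(-0.1018), array([-0.1076, -0.096 ]))
```

Call:
arm_command:
  increments:
    - [-1,0,0,0,0,0,0]
    - [-1,0,0,0,0,0,0]
    - [-1,0,0,0,0,0,0]
    - [-1,0,0,0,0,0,0]
    - [-1,0,0,0,0,0,0]
    - [-1,0,0,0,0,0,0]
    - [-1,0,0,0,0,0,0]
    - [-1,0,0,0,0,0,0]
    - [-1,0,0,0,0,0,0]
    - [-1,0,0,0,0,0,0]

```text
time: 30.55
ee_pos: [0.5305, 0.2907, 0.2778]
tcp_rot: [-180.0, -0.0, 134.1]
wrist_force: [-0.6, 0.1, -0.5]
opening: 0.0856
```

```bash
python3 -c "
import p
print(p.pusher(),p.bot.job_done())"
```

```text
the job is handed in; nothing more can be done
(78, np.float64(-0.1016), array([-0.1078, -0.0953])) None
```

The job is done and handed in at about 30.6 s of the 72 s allowed.

- **Stub:** I laid the bare stub in the lane, tall way up, with about 27 mm to the cross rail, and let go of it.
- **Lever:** I pushed the large valve's lever to the orange side, to about 0.49 rad with about 17 N. The pusher was out at about 0.06 m travel by 16.9 s. I held the lever until 19.1 s, about 2.2 s more, then backed off and lifted clear.

**Last checks:**
- The final pictures show the stub against the rail between the guides and the lever upright.
- The pusher plate is within 0.2 mm of where the first picture had it.
- The robot is clear of everything, with wrist force near zero.
- I did not touch the jar, bars, magnet or clamp. Their final positions I did not measure.

**Disagreements:** The top camera's first estimate of the jig was about 2.5 mm off in x. I corrected it from the wrist view. At about 0.43 rad of lean, an estimate from one picture, the pusher had already come out, so I pushed a little further to be sure.

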